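# Put the setting stack of a laser fixture back into its cases

## Task

The three laser sensors are calibrated, so take apart the setting stack in the middle of the aluminium fixture and put its pieces away: the target pillar upright in the round black stand, and each of the three steel discs flat in the square case made for its size (largest disc, largest recess, and so on). Set each piece down gently, right inside its recess, without dropping it or tipping it over, and do not touch the sensors.

Things in the scene. Friction and masses are not known exactly. Their poses are not given: they have to be found in the camera images.
- pillar_mid (a point): Target pillar, the top piece of the stack: aluminium, 60 mm tall, upright. A round foot 28 mm in diameter and 8 mm high, a round post 18 mm in diameter from 8 to 38 mm, and above it a flat blade 16 mm wide (along y) and 5 mm thick (along x). This point is on its axis, 30 mm above its underside, on the round post; z is its upright axis.
- disc_small_mid (a point): Small disc, second from the top of the stack, lying loosely on the medium disc: a ground steel disc with a dark etched border, 40 mm in diameter and 20 mm thick, lying flat. This point is its centre, 10 mm above its underside; z is its upright axis.
- disc_medium_mid (a point): Medium disc, third from the top of the stack, lying loosely on the large disc: a ground steel disc with a dark etched border, 54 mm in diameter and 20 mm thick, lying flat. This point is its centre, 10 mm above its underside; z is its upright axis.
- disc_large_mid (a point): Large disc, the bottom of the stack, lying loosely on the floor of the fixture's round well: a ground steel disc with a dark etched border, 68 mm in diameter and 20 mm thick, lying flat. This point is its centre, 10 mm above its underside; z is its upright axis.
- stand: Stand of the target pillar: a round black plastic dish, 58 mm in outer diameter and 12 mm high, fixed to the bench, with a round recess 46 mm in diameter and 4 mm deep, lined in blue. Its origin is the centre of its underside; z is up and the recess floor is 8 mm above it (4 mm below its rim).
- case_small: Storage case of the small disc: a square grey plastic block, 72 x 72 mm and 12 mm high, fixed to the bench, with a round recess 58 mm in diameter and 4 mm deep in its top, lined in blue. Its origin is the centre of its underside; z is up and the recess floor is 8 mm above it (4 mm below the block's top).
- case_medium: Storage case of the medium disc: a square grey plastic block, 86 x 86 mm and 12 mm high, fixed to the bench, with a round recess 72 mm in diameter and 4 mm deep in its top, lined in blue. Its origin is the centre of its underside; z is up and the recess floor is 8 mm above it (4 mm below the block's top).
- case_large: Storage case of the large disc: a square grey plastic block, 100 x 100 mm and 12 mm high, fixed to the bench, with a round recess 86 mm in diameter and 4 mm deep in its top, lined in blue. Its origin is the centre of its underside; z is up and the recess floor is 8 mm above it (4 mm below the block's top).
- sensors: Three black laser sensors on the fixture, not to be touched. Origin: centre of the aluminium plate (240 mm square), at its top face, 14 mm above the bench. The sensors stand along its +x, +y and -y axes, 120 to 200 mm out, up to 27 mm either side of the axis, 65 mm high above the plate. The stack stands within 20 mm of the centre, in a round well 160 mm in diameter, 6 mm deep.
There are look-alikes about, which are no part of the job. What is shaped like the case_large but orange is not meant. What is shaped like the part that bears disc_medium_mid but yellow is not meant.

How it is judged:
By the outcome, as a careful person would: the job done as asked, in the order asked, and still so for the second after the job is handed in, with the robot touching nothing.
It also fails if it takes over 106 s, if anything falls off the work surface, if the arm or the gripper's body presses on something with over 40 N, if the wrist force passes 120 N, or if a joint passes its speed limit or range.

## Robot

A 7-joint arm with a two-finger parallel gripper is mounted at the origin on the work surface. World frame = base frame: x ahead of the robot, y to its left, z up, the work surface at z = 0. Lengths are in m, angles in rad, forces in N, time in s.
With the tool pointing down it reaches from about 0.375 to 0.925 m from the base axis. Payload 3.1 kg.
Tool frame: the origin (TCP) lies between the finger pads; the fingertips stand 19 mm ahead of it and the grasp point (between the pads) is the TCP; z points along the fingers, y is the direction in which the jaws open and shut (so a half turn about z gives the same grasp; the last joint's range is limited). The gripper opens to 85 mm and grips with 20 to 120 N. Pads are 22 mm wide; open, the fingers measure 114 mm over their backs; the gripper's body (76 mm by 85 mm) begins 54 mm behind the grasp point. The pads swing forward as they close: fully open they stand 13 mm farther back than shut.
Start: joints at [1.156, 0.383, 0.044, 1.598, -0.018, 1.161, -0.05], TCP at [0.203, -0.618, 0.224] pointing down, gripper open.
Joint ranges: [-2.61, 2.61], [-0.41, 2.15], [-1.48, 1.57], [0, 2.5], [-1.57, 4.71], [0.05, 1.97], [-2.85, 2.85]. Speed limits (rad/s): [2.79, 2.79, 3.14, 3.14, 3.14, 3.14, 3.14].

## Interface

Orientations are given as a unit quaternion [x, y, z, w].
In Python, from bench import move_ptp, movel, move_j, move_gripper, pause, inverse_kinematics, read_camera, camera_params, MotionError, sign_off, look_for, tip_of, read_time_s, read_qpos, read_joint_vel, read_effort, read_eef_pos, read_tcp_rot, read_ft_force, read_ft_torque, read_finger_gap gives the robot as it stands. Calls block until the motion is done:
- move_ptp(position, orientation): joint-space move of the TCP to a pose.
- movel(position, orientation=None, speed=0.15): straight line of the TCP; orientation=None keeps the orientation; speed is the mean speed in m/s.
- move_j(angles): joint-space move.
- move_gripper(opening, effort=None): finger opening in m; effort is the grip in N (None keeps the last); returns when the fingers have stopped.
- pause(seconds).
- inverse_kinematics(position, orientation): joint angles nearest the present ones, or None.
- read_camera(name): name is "scene" or "top" or "wrist"; returns the picture (480x640x3 uint8, red, green, blue); there is no depth.
- camera_params(name): a dict with "K" (3x3 intrinsics, pixels), "camera_from_world" (4x4, takes a point from world to camera coordinates). Camera axes: x right, y down, z forward; pixel columns grow to the right and rows downward; lengths in m; the calibration is good to about 2 mm. A picture is of the moment at which its call begins: read the wrist's pose just before it. camera_params takes no time and is no camera call; for the wrist camera it gives the pose at the moment of the call.
A pose or a line that the arm cannot do raises MotionError and nothing moves.
- sign_off(): hands the job in, once; it reports no verdict.
Trained networks look in the newest picture that a camera, given by its name, has taken for a name from the list of things; names that differ only in an ending like _2 or _b are one class to them, and where a whole thing is asked for, a point or a joint stands for the part that bears it (a point fixed in the world has none). Each returns a list of dicts, best first, with "confidence" (0 to 1); they miss things now and then, are a little off and sometimes report something else, mostly with a low value. They report only what shows in the picture. A call takes as long as a camera call. They do not tell look-alikes from the thing itself.
- look_for(camera, name): "at" ([column, row] in pixels, amid what is visible of it).
- tip_of(camera, name): "at" ([column, row] in pixels: a listed point, or the origin of a listed thing).
Readings, each from a call of its own:
- read_time_s(): time.
- read_qpos(): joint angles.
- read_joint_vel(): joint speeds.
- read_effort(): joint torques, N m.
- read_eef_pos(): TCP position.
- read_tcp_rot(): TCP orientation.
- read_ft_force(): force on the tool from outside, world axes, zero at the start.
- read_ft_torque(): the same for the moment, N m.
- read_finger_gap(): finger opening in m.
Only numpy, scipy, OpenCV 4.12 (cv2) and the standard library are available. Lean on these libraries where they do the work, as an engineer would, in place of code of your own. Each camera call takes 0.05 s, during which the arm holds its last target.

## Working session

There is one attempt and no reset: what is moved stays moved. The work goes in short steps, each a Python script; the robot and the scene stay as the last script left them, time stands still between calls to the robot, and variables do not carry over. Pictures are saved under pics/ and viewed, and the job is handed in when it is done.

```bash
ls; mkdir -p pics
python3 - <<'E'
from bench import *
import cv2
for c in("scene","top"):
    im=read_camera(c); cv2.imwrite(f"pics/{c}0.png",im[:,:,::-1]); p=camera_params(c); print(c,p["K"],p["camera_from_world"])
print(read_time_s(),read_tcp_rot(),read_eef_pos(),read_finger_gap())
E
```

```text
pics
scene [[615.56906743   0.         322.00030429]
 [  0.         615.56906743 237.5602419 ]
 [  0.           0.           1.        ]] [[ 0.73811096  0.67465492 -0.00573931 -0.48270254]
 [ 0.58240166 -0.64142885 -0.49937695 -0.30923659]
 [-0.34058847  0.36525302 -0.86636581  1.34510018]
 [ 0.          0.          0.          1.        ]]
top [[517.08203274   0.         317.73825576]
 [  0.         517.08203274 242.84985076]
 [  0.           0.           1.        ]] [[-0.02204756 -0.99964925 -0.01467269  0.0653182 ]
 [-0.99595089  0.02324065 -0.0868429   0.62747608]
 [ 0.08715344  0.0126986  -0.99611396  0.90876388]
 [ 0.          0.          0.          1.        ]]
0.1 [ 9.87472275e-01  1.57787806e-01 -2.61962298e-04 -1.20207484e-03] [ 0.20221851 -0.61681132  0.2228734 ] 0.08513447621461627
```

View pics/scene0.png

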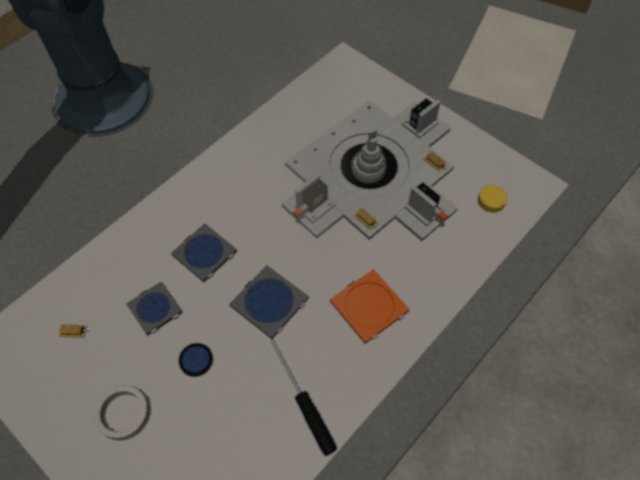

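View pics/top0.png

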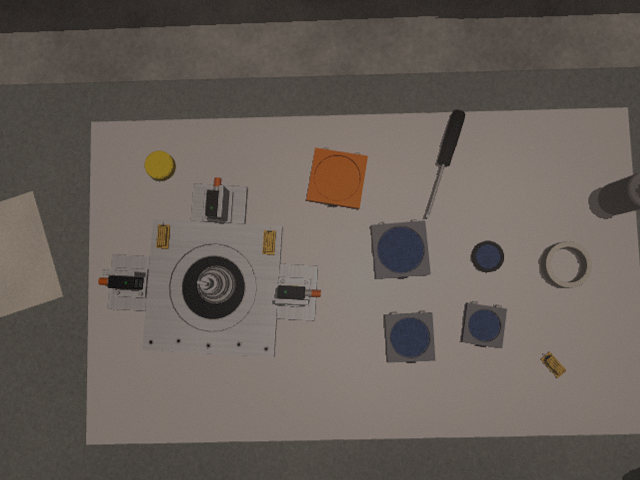

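The scene shows the stack at scene (370,160) / top (212,285). The grey cases are at top (401,249), (410,337) and (485,325), and the round stand is at (488,256). The orange look-alike is at (337,178) and the yellow one at (160,165). Next I'll measure these.

```bash
cat > h.py <<'E'
from bench import *
import numpy as np, cv2
def ray(c,uv,P=None):
    P=P or camera_params(c); M=np.array(P["camera_from_world"]);K=np.array(P["K"])
    d=M[:3,:3].T@np.linalg.solve(K,[uv[0],uv[1],1]); o=-M[:3,:3].T@M[:3,3]; return o,d
def atz(c,uv,z,P=None):
    o,d=ray(c,uv,P); return (o+d*(z-o[2])/d[2])[:2]
def tri(a,b):
    (o1,d1),(o2,d2)=a,b
    s=np.linalg.lstsq(np.c_[d1,-d2],o2-o1,rcond=None)[0]
    p,q=o1+s[0]*d1,o2+s[1]*d2; return (p+q)/2,np.linalg.norm(p-q)
def proj(c,p,P=None):
    P=P or camera_params(c); M=np.array(P["camera_from_world"]); v=np.array(P["K"])@(M[:3,:3]@p+M[:3,3]); return v[:2]/v[2]
E
python3 - <<'E'
from h import *
Z=dict(pillar_mid=.098,disc_small_mid=.058,disc_medium_mid=.038,disc_large_mid=.018,stand=0,case_small=0,case_medium=0,case_large=0,sensors=.014)
ims={c:read_camera(c) for c in("scene","top")}
for n,z in Z.items():
    for c in ims:
        for r in tip_of(c,n)[:3]:
            print(n,c,np.round(r["at"],1),round(r["confidence"],2),np.round(atz(c,r["at"],z),4))
# blue recess ellipses
for c,im in ims.items():
    h=cv2.cvtColor(im,cv2.COLOR_RGB2HSV); m=cv2.inRange(h,(100,100,40),(130,255,255))
    for k in cv2.findContours(m,cv2.RETR_EXTERNAL,cv2.CHAIN_APPROX_NONE)[0]:
        if cv2.contourArea(k)>150:
            e=cv2.fitEllipse(k); print(c,np.round(e[0],1),np.round(e[1],1),np.round(atz(c,e[0],.008),4))
im=ims["top"][200:380,130:330]; cv2.imwrite("pics/t1.png",cv2.resize(im,None,fx=4,fy=4/1.3*1.08,interpolation=2)[:600,:,::-1])
im=ims["scene"][90:240,280:460]; cv2.imwrite("pics/s1.png",cv2.resize(im,None,fx=4,fy=4,interpolation=2)[:,:,::-1])
print(read_time_s())
E
```

```text
pillar_mid scene [374.5 140.1] 0.6 [0.5672 0.2418]
pillar_mid top [202. 283.] 0.49 [0.5599 0.2448]
disc_small_mid scene [371.3 154.2] 0.71 [0.5661 0.2378]
disc_small_mid scene [197.8 359.9] 0.66 [ 0.6263 -0.2639]
disc_small_mid top [212.6 285.2] 0.6 [0.5563 0.2358]
disc_small_mid top [211.4 279.9] 0.19 [0.5655 0.2378]
disc_medium_mid scene [490.8 198.1] 0.91 [0.7908 0.3223]
disc_medium_mid scene [370.6 162.1] 0.81 [0.5686 0.2347]
disc_medium_mid top [157.  162.1] 0.94 [0.7826 0.3409]
disc_medium_mid top [210.6 281.4] 0.84 [0.5633 0.2437]
disc_large_mid scene [366.7 169. ] 0.84 [0.565  0.2289]
disc_large_mid top [219.2 282.6] 0.7 [0.5611 0.2324]
disc_large_mid top [211.6 283.5] 0.25 [0.5598 0.2463]
stand scene [199.4 361.4] 0.65 [ 0.6078 -0.2577]
case_small scene [155.7 308.4] 0.68 [ 0.4775 -0.2447]
case_small top [481.4 325.6] 0.95 [ 0.4722 -0.2449]
case_medium scene [202.6 250.4] 0.7 [ 0.4516 -0.1095]
case_medium top [407.3 336.5] 0.63 [ 0.4553 -0.1088]
case_large scene [365.4 305.4] 0.88 [0.7491 0.0102]
case_large scene [268.6 300.9] 0.87 [ 0.6157 -0.0994]
case_large top [399.8 244.8] 0.9 [ 0.624  -0.1011]
case_large top [338.2 178.3] 0.71 [0.7524 0.0102]
case_large top [213.9 283. ] 0.23 [0.5609 0.246 ]
scene [195.  358.9] [24.1 27.1] [ 0.6021 -0.2606]
scene [153.4 307.5] [25.5 30.6] [ 0.4772 -0.2472]
scene [268.6 300.7] [40.8 44.9] [ 0.6184 -0.1011]
scene [203.5 251.4] [29.8 36.1] [ 0.4587 -0.1118]
1.1
```

View pics/s1.png

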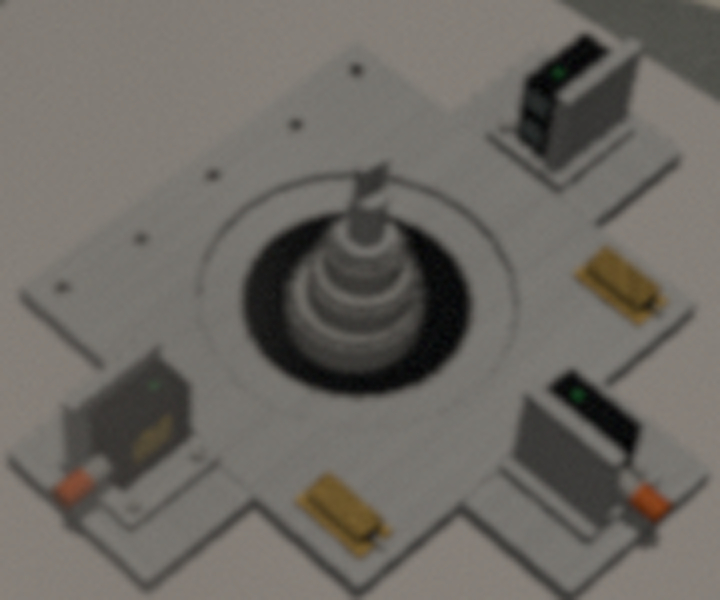

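Run:
```python
from h import *
for i,p in enumerate([[.5,-.18,.36],[.53,.235,.36]]):
    for q in ([1,0,0,0],[0.7071,0.7071,0,0],[.7071,-.7071,0,0]):
        s=inverse_kinematics(p,q); print(p,q,None if s is None else np.round(s,2))
    move_ptp(p,[1,0,0,0])
    P=camera_params("wrist"); im=read_camera("wrist"); cv2.imwrite(f"pics/w{i}.png",im[:,:,::-1])
    np.savez(f"w{i}.npz",K=P["K"],M=P["camera_from_world"],im=im)
    M=P["camera_from_world"]; print("cam at",np.round(-M[:3,:3].T@M[:3,3],3),M[2,:3].round(2))
    for n in (["stand","case_small","case_medium","case_large"] if i==0 else ["pillar_mid","disc_small_mid","disc_medium_mid","disc_large_mid","sensors"]):
        z=dict(pillar_mid=.098,disc_small_mid=.058,disc_medium_mid=.038,disc_large_mid=.018,sensors=.014).get(n,0)
        for r in tip_of("wrist",n)[:2]: print(n,np.round(r["at"],1),round(r["confidence"],2),np.round(atz("wrist",r["at"],z),4))
    h=cv2.cvtColor(im,cv2.COLOR_RGB2HSV); m=cv2.inRange(h,(100,100,30),(130,255,255))
    for k in cv2.findContours(m,cv2.RETR_EXTERNAL,cv2.CHAIN_APPROX_NONE)[0]:
        if cv2.contourArea(k)>300:
            e=cv2.fitEllipse(k); print(np.round(e[0],1),np.round(e[1],1),np.round(atz("wrist",e[0],.008),4))
    print(read_time_s())
```

```text
[0.5, -0.18, 0.36] [1, 0, 0, 0] [ 0.55  0.08 -0.29  1.69  0.02  1.37 -1.32]
[0.5, -0.18, 0.36] [0.7071, 0.7071, 0, 0] [ 0.69  0.09 -0.45  1.68  0.04  1.38  0.23]
[0.5, -0.18, 0.36] [0.7071, -0.7071, 0, 0] [-1.    0.17  1.43  1.74 -0.17  1.38 -2.68]
cam at [ 0.581 -0.181  0.509] [-0.31  0.   -0.95]
stand [377.2 119.7] 0.97 [ 0.5992 -0.2607]
case_small [363.4 207.6] 0.78 [ 0.4735 -0.2458]
case_large [264.7 107. ] 0.94 [ 0.6165 -0.1021]
[274.4 220. ] [42.1 44.8] [ 0.4565 -0.1098]
[364.1 207.9] [33.8 36. ] [ 0.4751 -0.2454]
[377.3 119.2] [31.3 34.4] [ 0.6    -0.2588]
[261.2 106.3] [58.9 64.2] [ 0.6169 -0.0985]
3.325
[0.53, 0.235, 0.36] [1, 0, 0, 0] [ 0.12  0.23 -0.71  1.57  0.15  1.4  -2.18]
[0.53, 0.235, 0.36] [0.7071, 0.7071, 0, 0] [ 0.17  0.24 -0.78  1.56  0.17  1.41 -0.62]
[0.53, 0.235, 0.36] [0.7071, -0.7071, 0, 0] [ 0.47  0.4  -1.24  1.55  0.38  1.46  2.36]
cam at [0.612 0.234 0.51 ] [-0.31 -0.   -0.95]
pillar_mid [314.1 179. ] 0.79 [0.5607 0.241 ]
disc_small_mid [317.6 178.1] 0.56 [0.5567 0.2374]
disc_medium_mid [315.7 176.9] 0.76 [0.5558 0.2406]
disc_medium_mid [318.2 178. ] 0.41 [0.5543 0.2372]
sensors [554.5 126.4] 0.69 [ 0.621  -0.0884]
[543.1 239.3] [37.1 47.2] [ 0.4559 -0.1101]
[629.3 229. ] [23.3 35. ] [ 0.4723 -0.2392]
[558.3 129.8] [52.9 66.4] [ 0.6165 -0.0986]
5.1583
```

```bash
ls pics
```

```text
s1.png
scene0.png
t1.png
top0.png
w0.png
w1.png
```

View pics/w0.png

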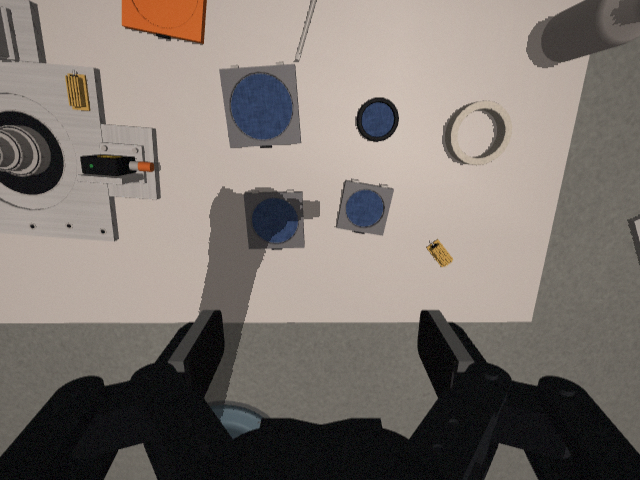

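View pics/w1.png

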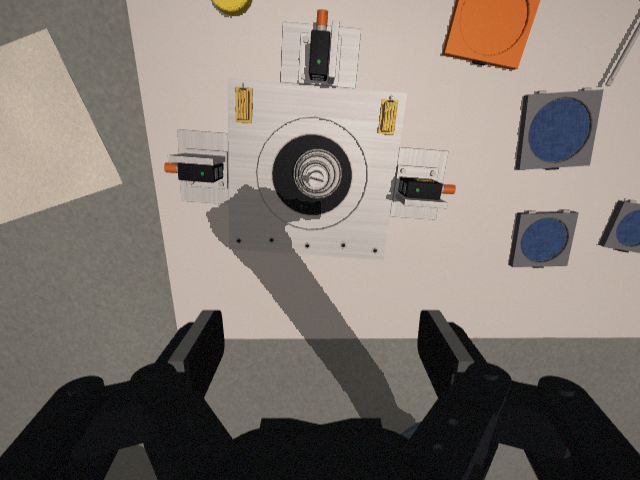

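w0 shows the four fixed receptacles, and the blue recess sizes match (large 62 px, medium 43, small 35, stand 33). w1 shows the stack at (316,177). I'll overlay the hypothesised disc edges.

```bash
cat > ov.py <<'E'
from h import *
import sys
def ov(cam,P,im,circles,box,f,name):
    x0,y0,x1,y1=box
    o=cv2.resize(im[y0:y1,x0:x1],None,fx=f,fy=f,interpolation=cv2.INTER_CUBIC)[:,:,::-1].copy()
    raw=o.copy()
    for (x,y,z,r,col) in circles:
        t=np.linspace(0,2*np.pi,80)
        pts=np.array([(proj(cam,np.array([x+r*np.cos(a),y+r*np.sin(a),z]),P)+.5-[x0,y0])*f for a in t]).astype(int)
        cv2.polylines(o,[pts],True,col,1)
    cv2.imwrite(name,np.hstack([raw,o]))
E
python3 - <<'E'
from ov import *
d=np.load("w1.npz"); P=dict(K=d["K"],camera_from_world=d["M"])
C=[(.561,.238,z,r,c) for z,r,c in((.028,.034,(0,0,255)),(.048,.027,(0,255,0)),(.068,.020,(255,0,0)),(.076,.014,(0,255,255)))]
ov("wrist",P,d["im"],C,(270,130,360,220),4.4,"pics/ov1.png")
im=cv2.cvtColor(cv2.imread("pics/scene0.png"),cv2.COLOR_BGR2RGB)
ov("scene",None,im,C,(330,115,410,205),5,"pics/ov2.png")
E
```

```text
(no output)
```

View pics/ov1.png

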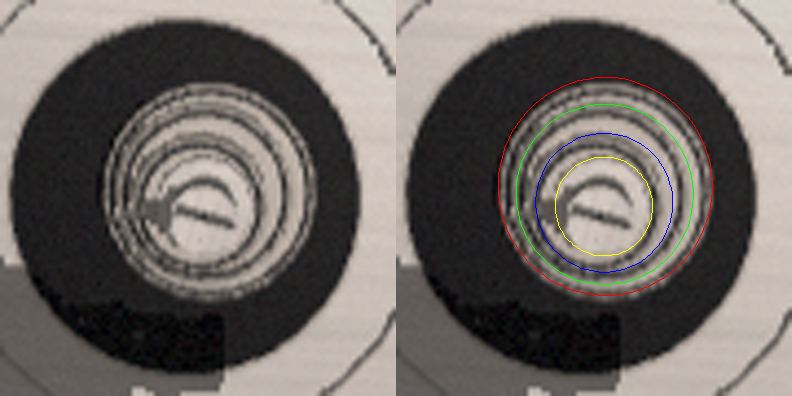

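View pics/ov2.png

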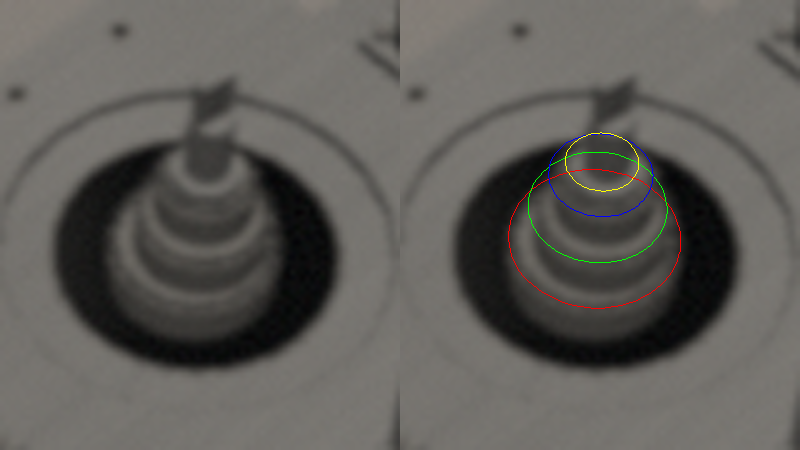

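Run:
```python
from ov import *
d=np.load("w1.npz"); P=dict(K=d["K"],camera_from_world=d["M"])
for uv in ((175,207),(233,226)):
    print(atz("wrist",(np.array(uv)/4.4-.5+[270,130]),.128,P))
cx,cy=.5585,.238
C=[(cx,cy,z,r,c) for z,r,c in((.028,.034,(0,0,255)),(.068,.020,(255,0,0)),(.106,.009,(0,255,255)),(.128,.008,(255,0,255)))]
ov("wrist",P,d["im"],C,(286,146,346,210),6.6*1.0,"pics/ov3.png")
im=cv2.cvtColor(cv2.imread("pics/scene0.png"),cv2.COLOR_BGR2RGB)
ov("scene",None,im,C,(330,115,410,205),5,"pics/ov4.png")
```

```text
[0.56713396 0.24583369]
[0.56233738 0.23119479]
```

View pics/ov3.png

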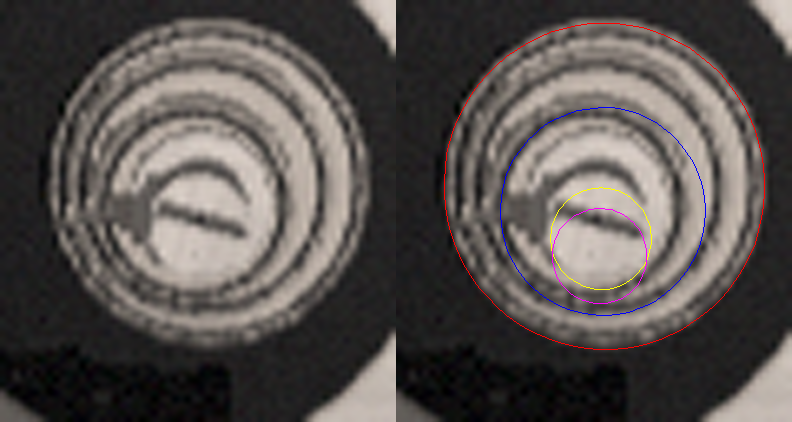

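View pics/ov4.png

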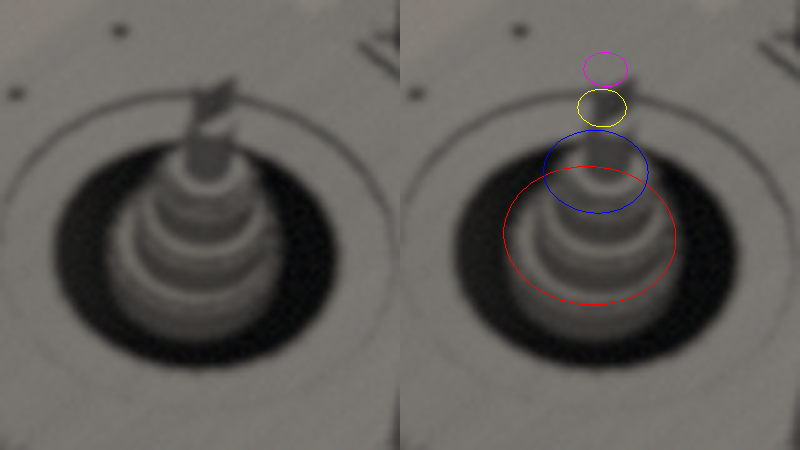

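The top and scene views disagree a little about the pillar, so I'll take a closer pair of wrist pictures before acting.

Run:
```python
from h import *
for i,p in enumerate([[.48,.238,.24],[.46,.34,.2]]):
    move_ptp(p,[1,0,0,0])
    P=camera_params("wrist"); im=read_camera("wrist"); cv2.imwrite(f"pics/v{i}.png",im[:,:,::-1])
    np.savez(f"v{i}.npz",K=P["K"],M=P["camera_from_world"],im=im)
    for n in ["pillar_mid","disc_small_mid","disc_medium_mid","disc_large_mid"]:
        z=dict(pillar_mid=.098,disc_small_mid=.058,disc_medium_mid=.038,disc_large_mid=.018,sensors=.014).get(n,0)
        for r in tip_of("wrist",n)[:1]: print(n,np.round(r["at"],1),round(r["confidence"],2),np.round(atz("wrist",r["at"],z),4))
print(read_time_s())
```

```text
pillar_mid [323.  136.3] 0.69 [0.5628 0.2381]
disc_small_mid [322.1 137.7] 0.61 [0.5614 0.2388]
pillar_mid [471.1 102.8] 0.76 [0.5628 0.2361]
disc_small_mid [451.7 110.8] 0.68 [0.5603 0.2339]
6.7667
```

View pics/v0.png

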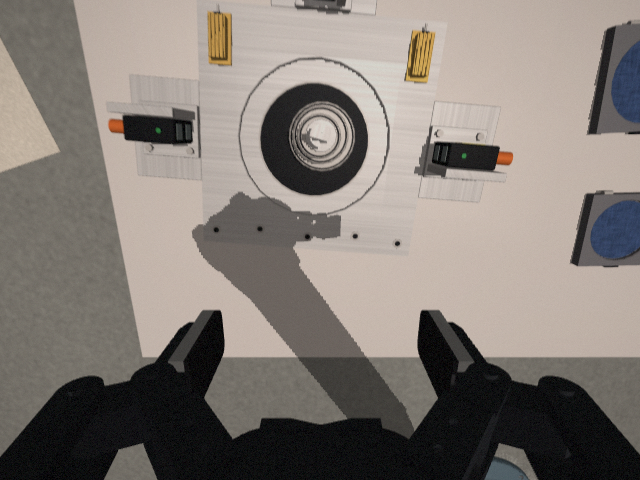

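View pics/v1.png

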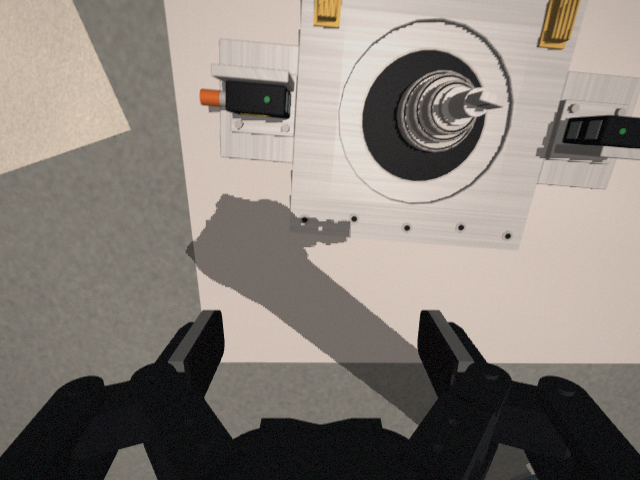

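v0 has the stack at (321,137), and v1 has it obliquely at (430,112), with the pillar post and blade at (470,103). I'll overlay on both.

```bash
cat > o5.py <<'E'
from ov import *
import sys
L,M,S,Pp=eval(sys.argv[1]); tag=sys.argv[2]
R,G,B,Y,Mg,W=(0,0,255),(0,255,0),(255,0,0),(0,255,255),(255,0,255),(255,255,0)
C=[(*L,.008,.034,R),(*L,.028,.034,R),(*M,.048,.027,G),(*S,.068,.020,B),(*Pp,.076,.014,Y),(*Pp,.106,.009,Mg),(*Pp,.128,.008,W)]
for n,b,f in(("v0",(280,95,365,180),4.6),("v1",(380,55,510,165),3.0*1.02)):
    d=np.load(n+".npz"); P=dict(K=d["K"],camera_from_world=d["M"])
    ov("wrist",P,d["im"],C,b,f,f"pics/{tag}_{n}.png")
a=cv2.imread(f"pics/{tag}_v0.png");c=cv2.imread(f"pics/{tag}_v1.png")
E
python3 o5.py "(.5585,.238),(.56,.238),(.56,.238),(.563,.237)" a
```

```text
(no output)
```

View pics/a_v0.png

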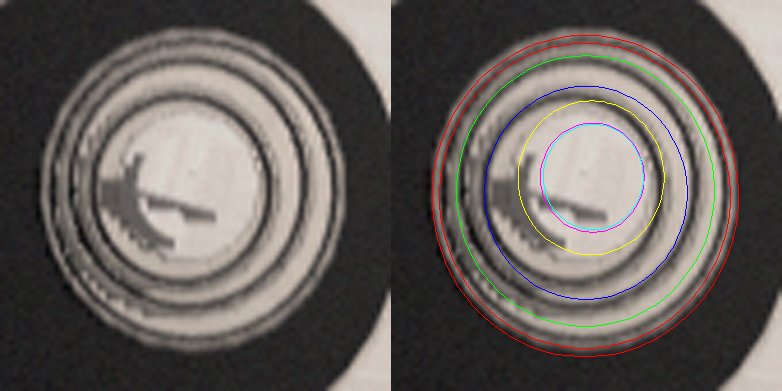

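View pics/a_v1.png

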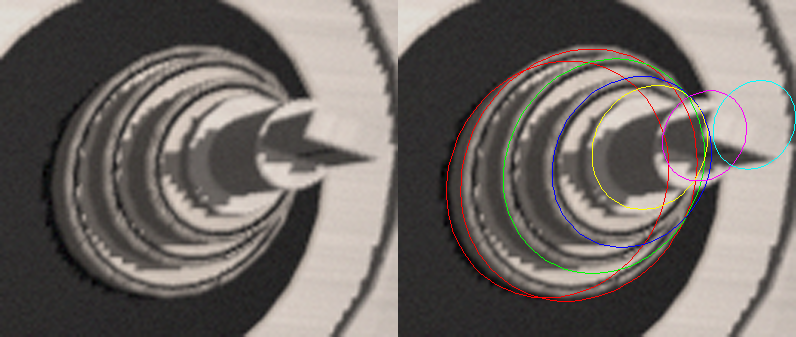

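Run:
```python
from ov import *
g=lambda n:(lambda d:dict(K=d["K"],camera_from_world=d["M"]))(np.load(n+".npz"))
v0,v1=g("v0"),g("v1")
print("post top v1",atz("wrist",(477.9,100.9),.106,v1))
print("foot v0",atz("wrist",(187/4.6+279.5,183/4.6+94.5),.076,v0))
print("small v0",atz("wrist",(183.5/4.6+279.5,190/4.6+94.5),.068,v0))
for n in("v0","v1"):
    d=np.load(n+".npz"); im=d["im"]
    b=(285,98,360,173) if n=="v0" else (395,65,475+35,165-15)
    x0,y0,x1,y1=b; f=7 if n=="v0" else 6.5
    o=cv2.resize(im[y0:y1,x0:x1],None,fx=f,fy=f,interpolation=cv2.INTER_CUBIC)[:,:,::-1]
    o=cv2.convertScaleAbs(o,alpha=1.1); cv2.imwrite(f"pics/z_{n}.png",o); print(o.shape)
```

```text
post top v1 [0.56188617 0.23799744]
foot v0 [0.56225471 0.23954039]
small v0 [0.56095448 0.2402418 ]
(525, 525, 3)
(552, 748, 3)
```

View pics/z_v0.png

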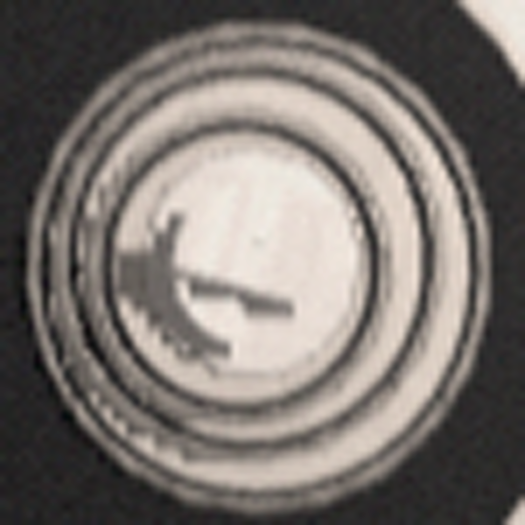

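View pics/z_v1.png

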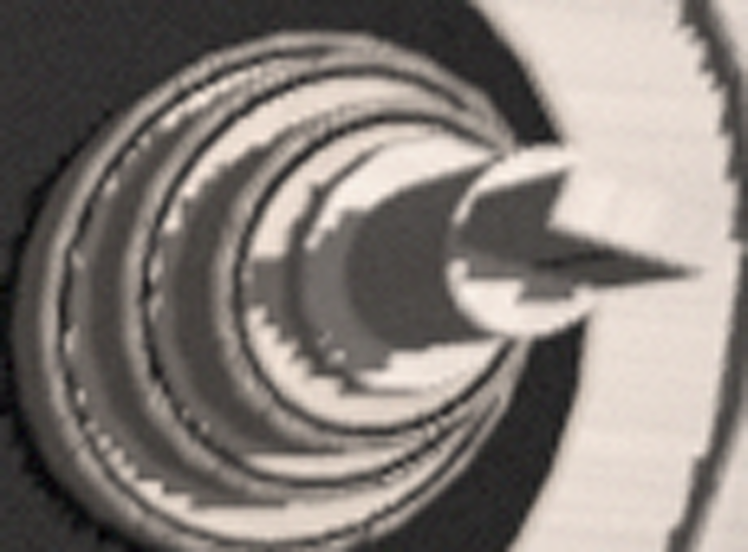

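Pillar axis is about (0.562, 0.239), agreeing between views to about 1.5 mm. I'll pick it now.

```bash
cat >> h.py <<'E'
Q=[1,0,0,0]
def snap(c,name):
    im=read_camera(c); cv2.imwrite(f"pics/{name}.png",im[:,:,::-1]); return im
def pick(x,y,z,op,eff,zup=.2):
    move_gripper(op); move_ptp([x,y,zup],Q)
    movel([x,y,z+.02],speed=.15); movel([x,y,z],speed=.05)
    print("down f",np.round(read_ft_force(),1),"eef",np.round(read_eef_pos(),4))
    move_gripper(0,eff); print("gap",round(read_finger_gap(),4),"f",np.round(read_ft_force(),1),read_time_s())
def lift(x,y,z,zup=.2):
    movel([x,y,z+.01],speed=.04); print("f",np.round(read_ft_force(),1),"gap",round(read_finger_gap(),4))
    movel([x,y,zup],speed=.2); print("f up",np.round(read_ft_force(),1),"gap",round(read_finger_gap(),4),read_time_s())
E
python3 - <<'E'
from h import *
pick(.562,.239,.098,.045,30)
snap("scene","p1"); im=cv2.imread("pics/p1.png"); cv2.imwrite("pics/p1c.png",cv2.resize(im[60:240,270:470],None,fx=3,fy=3,interpolation=2))
E
```

```text
down f [ 0.4 -0.8  0.2] eef [0.5618 0.2388 0.0976]
gap 0.0152 f [0.5 0.3 1.2] 9.4917
```

View pics/p1c.png

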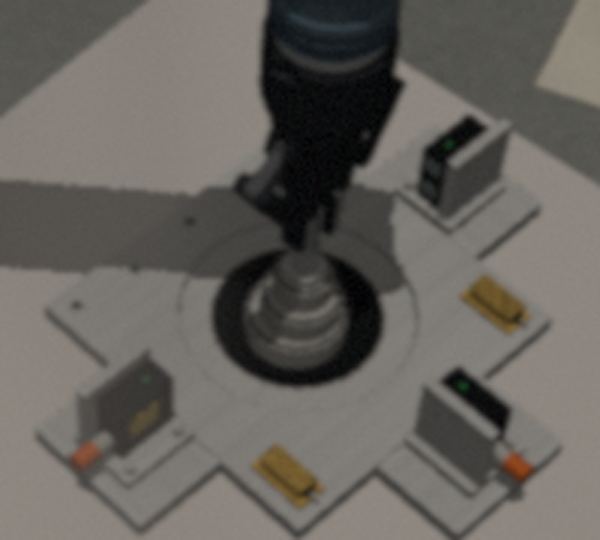

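Run:
```python
from h import *
im=cv2.imread("pics/p1.png"); x0,y0=340,110; f=7
o=cv2.resize(im[y0:y0+85,x0:x0+80],None,fx=f,fy=f,interpolation=cv2.INTER_CUBIC); o=cv2.convertScaleAbs(o,alpha=1.6)
for z in (.008,.028,.048,.068,.076,.087,.097,.107,.117,.127):
    p=(proj("scene",np.array([.562,.239,z]))+.5-[x0,y0])*f; cv2.circle(o,tuple(p.astype(int)),2,(0,0,255),-1); cv2.putText(o,str(int(z*1000)),tuple((p+[6,4]).astype(int)),0,.4,(0,255,255),1)
cv2.imwrite("pics/p1d.png",o)
print(read_finger_gap(), read_eef_pos(), read_tcp_rot())
```

```text
0.015397266537294842 [0.5622075  0.23913789 0.09828558] [ 9.99999958e-01  2.28346316e-06  2.60623450e-04 -1.23822718e-04]
```

View pics/p1d.png

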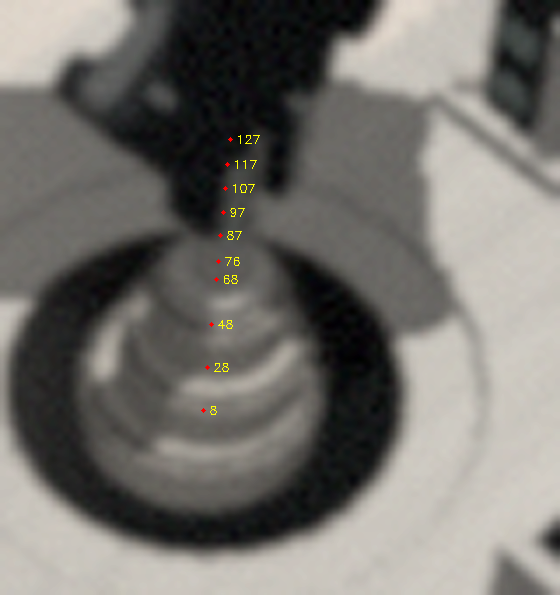

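Run:
```python
from h import *
lift(.562,.239,.098,.215)
snap("scene","p2"); snap("wrist","p2w")
im=cv2.imread("pics/p2.png"); x0,y0=320,60; f=6
cv2.imwrite("pics/p2c.png",cv2.convertScaleAbs(cv2.resize(im[y0:y0+100,x0:x0+110],None,fx=f,fy=f,interpolation=2),alpha=1.6))
```

```text
f [-0.6 -0.4 -0.3] gap 0.0152
f up [-0.4 -0.  -1. ] gap 0.0148 10.625
```

View pics/p2c.png

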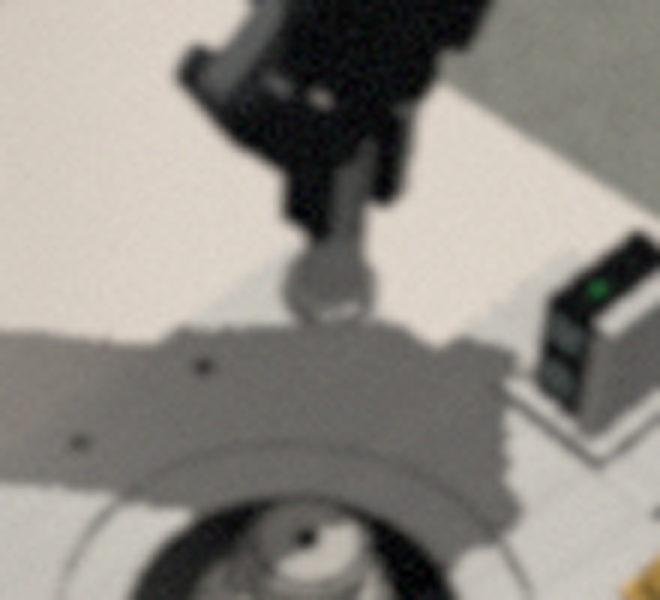

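View pics/p2w.png

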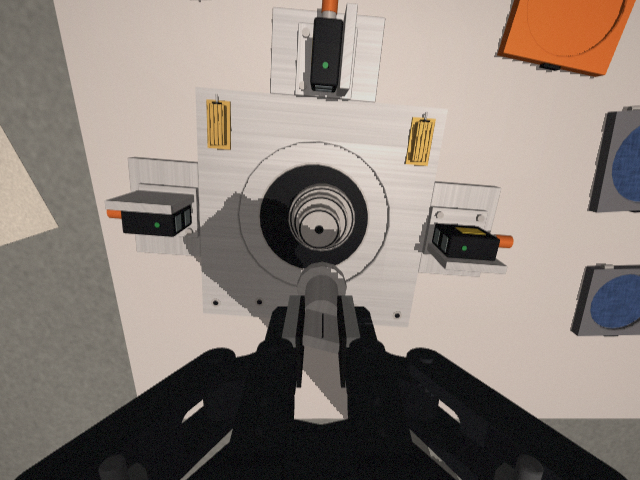

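The pillar is held upright in p2w (foot at (321,278), jaws on the post), and the small disc's centre dot is visible at (319,229). Next, place the pillar in the stand.

```bash
cat >> h.py <<'E'
def place(x,y,zc,zup,op,thr=1.5,q=None):
    """lower to expected contact TCP height zc with force steps, release, retreat"""
    move_ptp([x,y,zup],q or Q); movel([x,y,zc+.03],speed=.2); movel([x,y,zc+.004],speed=.05); pause(.15)
    f0=np.mean([read_ft_force()[2] for _ in range(4)]); z=zc+.004
    while z>zc-.006:
        z-=.001; movel([x,y,z],speed=.02); pause(.05); f=np.mean([read_ft_force()[2] for _ in range(3)])-f0
        if f>thr: break
    print("contact z",round(z,4),"df",round(f,2),"t",read_time_s())
    g=read_finger_gap(); move_gripper(g+.006); move_gripper(op); print("rel f",np.round(read_ft_force(),1))
    movel([x,y,z+.06],speed=.12); print(read_time_s())
E
python3 - <<'E'
from h import *
d=np.load("v0.npz")
place(.600,-.260,.038,.2,.04)
snap("wrist","p3w"); snap("top","p3t")
im=cv2.imread("pics/p3t.png"); cv2.imwrite("pics/p3c.png",cv2.resize(im[190:380,360:530],None,fx=3,fy=3,interpolation=2))
E
```

```text
contact z 0.037 df 5.28 t 15.6667
rel f [-0.2 -0.1  1.1]
16.875
```

View pics/p3w.png

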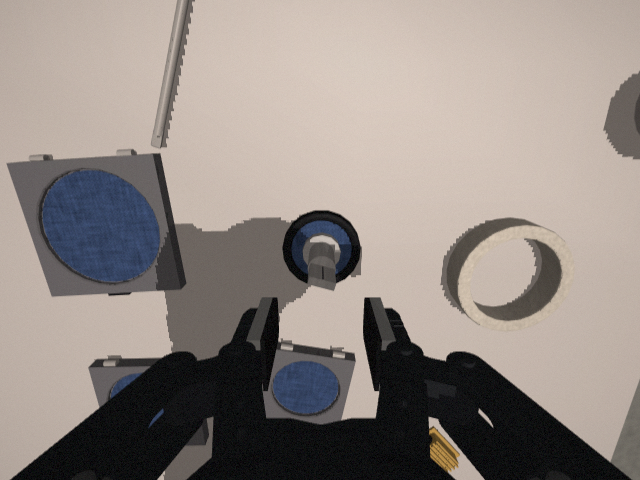

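View pics/p3c.png

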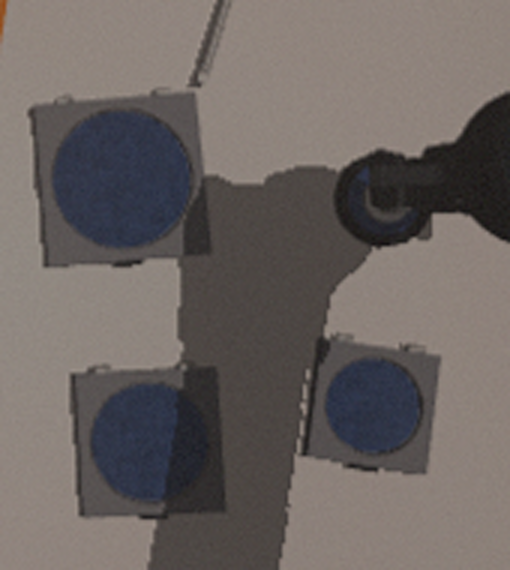

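Run:
```python
from ov import *
d=np.load("v0.npz"); M=d["M"].copy(); R=M[:3,:3]; o=-R.T@M[:3,3]+np.array([.562,.239,.215])-np.array([.48,.238,.24])
M[:3,3]=-R@o; P=dict(K=d["K"],camera_from_world=M)
print(atz("wrist",(319,229),.068,P))
im=cv2.imread("pics/p2w.png")[:,:,::-1]
s=atz("wrist",(319,229),.068,P); L=(.560,.238);Md=(.5605,.239)
ov("wrist",P,im,[(*L,.028,.034,(0,0,255)),(*L,.008,.034,(0,0,255)),(*Md,.048,.027,(0,255,0)),(*s,.068,.02,(255,0,0))],(280,175,362,260),4.8,"pics/q.png")
P=camera_params("wrist"); im=cv2.imread("pics/p3w.png"); h=cv2.cvtColor(im,cv2.COLOR_BGR2HSV); m=cv2.inRange(h,(100,100,30),(130,255,255))
for k in cv2.findContours(m,0,1)[0]:
    if cv2.contourArea(k)>300: e=cv2.fitEllipse(k); print(np.round(e[0],1),np.round(e[1],1),np.round(atz("wrist",e[0],.008),4))
```

```text
[0.56228465 0.2415834 ]
[305.2 386.7] [50.1 63.5] [ 0.4741 -0.2458]
[321.1 248.7] [53.4 55.2] [ 0.5991 -0.2593]
[100.6 225.6] [ 99.7 123.7] [ 0.6167 -0.0996]
```

View pics/q.png

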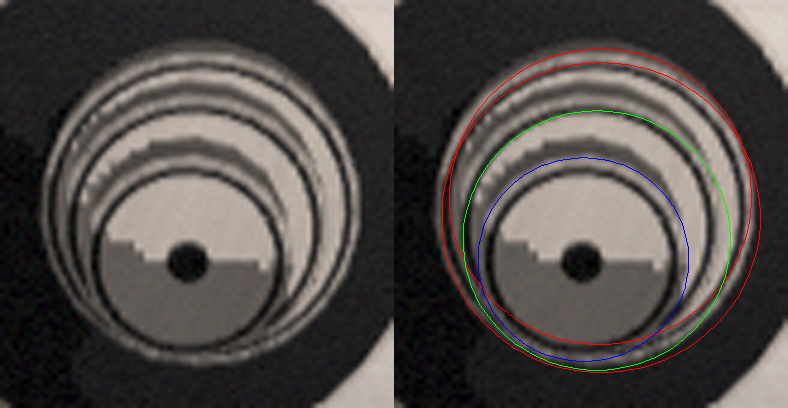

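Run:
```python
from h import *
x,y=.562,.2415
movel([.600,-.260,.2],speed=.3)
pick(x,y,.0725,.058,60); lift(x,y,.0725,.2)
snap("wrist","s2w"); P=camera_params("wrist"); np.savez("s2.npz",K=P["K"],M=P["camera_from_world"])
```

```text
down f [-0.2  0.1 -0.5] eef [0.5617 0.2414 0.0721]
gap 0.0002 f [0.  0.3 0.4] 21.6083
f [ 0.3  0.1 -0.5] gap 0.0003
f up [ 0.3 -0.7  0. ] gap -0.0002 22.75
```

View pics/s2w.png

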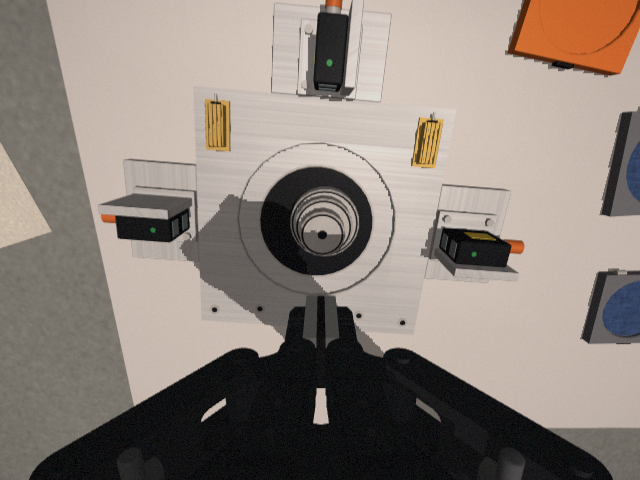

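The grasp missed: the jaws closed above the small disc, which is undisturbed (dot at (322,235)). I'll measure where the fingertips really are relative to the TCP.

Run:
```python
from h import *
im=snap("scene","g1"); e=read_eef_pos(); print(e)
x0,y0=330,40; f=6
o=cv2.resize(im[y0:y0+95,x0:x0+100,::-1],None,fx=f,fy=f,interpolation=cv2.INTER_CUBIC); o=cv2.convertScaleAbs(o,alpha=1.6)
for dz in (20,10,0,-10,-19,-30):
    p=(proj("scene",e+[0,0,dz/1000])+.5-[x0,y0])*f; cv2.circle(o,tuple(p.astype(int)),2,(0,0,255),-1); cv2.putText(o,str(dz),tuple((p+[8,4]).astype(int)),0,.4,(0,0,255),1)
cv2.imwrite("pics/g1c.png",o)
P=camera_params("wrist"); im=cv2.imread("pics/s2w.png")[280:440,230:410]; o=cv2.resize(im,None,fx=3.3,fy=3.3); o=cv2.convertScaleAbs(o,alpha=2)
for dz in (20,10,0,-10,-19):
    p=(proj("wrist",e+[0,0,dz/1000],P)+.5-[230,280])*3.3; cv2.circle(o,tuple(p.astype(int)),2,(0,0,255),-1); cv2.putText(o,str(dz),tuple((p+[8,4]).astype(int)),0,.4,(0,0,255),1)
cv2.imwrite("pics/g1w.png",o)
```

```text
[0.56077215 0.24045079 0.19779926]
```

View pics/g1c.png

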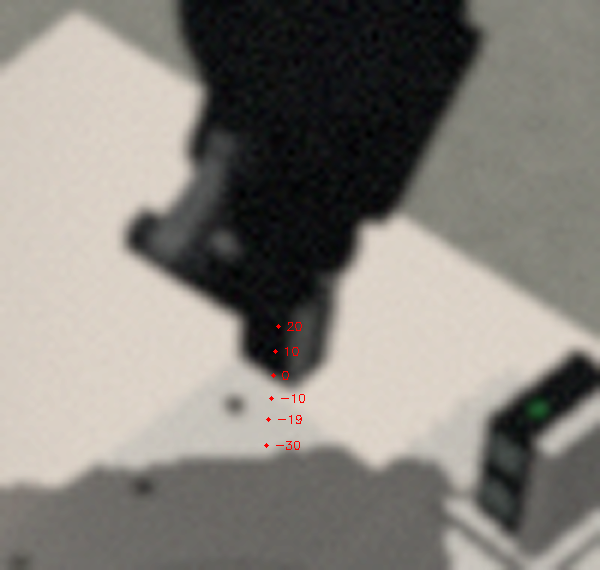

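View pics/g1w.png

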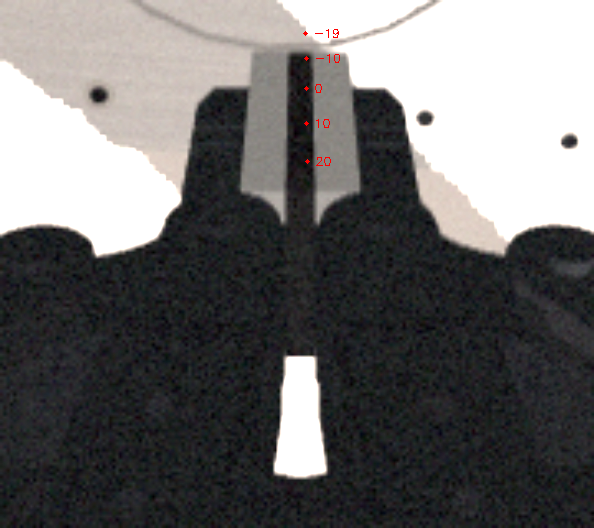

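Run:
```python
from h import *
im=cv2.imread("pics/g1.png"); e=read_eef_pos(); P=camera_params("wrist")
A=[];cols={0:(0,255,0),-6:(0,255,255),-12:(255,0,255),-19:(0,0,255)}
for cam,src,b,f in(("scene","g1",(350,80,400,130),9),("wrist","s2w",(280,260,370,350),5)):
    x0,y0,x1,y1=b; im=cv2.imread(f"pics/{src}.png"); o=cv2.convertScaleAbs(cv2.resize(im[y0:y1,x0:x1],None,fx=f,fy=f,interpolation=2),alpha=1.8)
    for dz,c in cols.items():
        pts=np.array([(proj(cam,e+[sx,sy,dz/1000],P if cam=="wrist" else None)+.5-[x0,y0])*f for sx,sy in((.011,.008),(.011,-.008),(-.011,-.008),(-.011,.008))]).astype(int)
        cv2.polylines(o,[pts],True,c,1)
    A.append(cv2.resize(o,(400,400)))
cv2.imwrite("pics/g2.png",np.hstack(A))
```

```text
(no output)
```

View pics/g2.png

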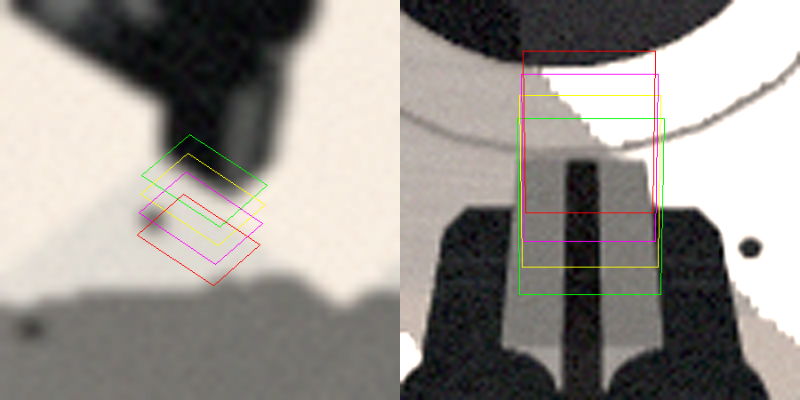

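Both views show the closed tips well short of the stated 19 mm ahead of the TCP, which fits the pillar gap of 15 mm (held at blade or post top). I'll measure the tip height with a light touch on the disc's top.

Run:
```python
from h import *
x,y=.562,.2415
movel([x,y,.08],speed=.2); movel([x,y,.072],speed=.05); pause(.15)
f0=np.mean([read_ft_force()[2] for _ in range(4)]); z=.072;f=0
while z>.045 and f<2:
    z-=.001; movel([x,y,z],speed=.03); f=np.mean([read_ft_force()[2] for _ in range(3)])-f0
print("touch z",z,read_eef_pos(),f,read_time_s())
movel([x,y,z+.004],speed=.05)
im=snap("scene","g3"); cv2.imwrite("pics/g3.png",cv2.convertScaleAbs(cv2.resize(im[95:205,310:430,::-1],None,fx=5,fy=5,interpolation=2),alpha=1.6))
```

```text
touch z 0.059999999999999984 [0.56225586 0.24166276 0.06110123] 6.771367225839132 27.0583
```

View pics/g3.png

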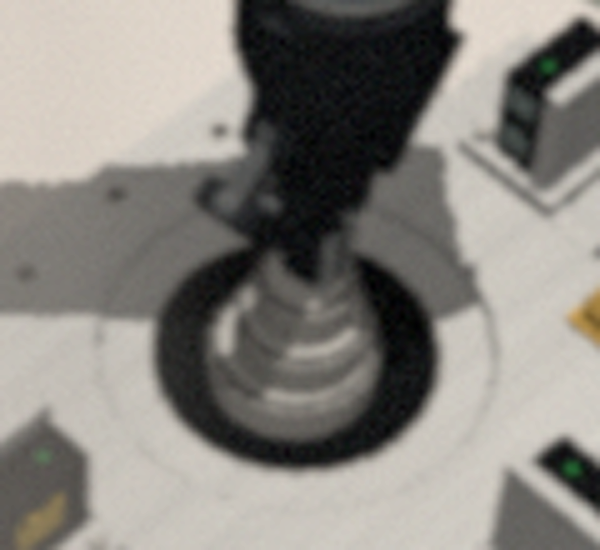

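Closed tips touch at TCP z ≈ 0.0605 for a disc top of 0.068, so they are 7.5 mm behind the reported TCP. I'll use that measured value and guard the descent with force.

```bash
cat >> h.py <<'E'
def gdown(x,y,z0,z1,thr=3,step=.003):
    f0=np.mean([read_ft_force()[2] for _ in range(4)]); z=z0;f=0
    while z>z1+1e-6:
        z=max(z1,z-step); movel([x,y,z],speed=.05); f=np.mean([read_ft_force()[2] for _ in range(2)])-f0
        if f>thr: print("CONTACT",z,f); movel([x,y,z+.005],speed=.05); return z
    print("down ok",z,round(f,1)); return None
E
python3 - <<'E'
from h import *
print(inverse_kinematics([.562,.24,.0],Q) is not None, inverse_kinematics([.475,-.246,.003],Q) is not None,inverse_kinematics([.457,-.11,.0],Q) is not None,inverse_kinematics([.617,-.0995,.0],Q) is not None)
x,y=.562,.2415
movel([x,y,.085],speed=.1); move_gripper(.056); movel([x,y,.063],speed=.1)
c=gdown(x,y,.063,.045)
if c is None:
    move_gripper(0,60); print("gap",read_finger_gap(),read_ft_force().round(1)); 
    lift(x,y,.045,.19); snap("wrist","s3w"); P=camera_params("wrist"); np.savez("s3.npz",K=P["K"],M=P["camera_from_world"])
print(read_time_s())
E
```

```text
True True True True
down ok 0.045 -1.0
gap 0.036576152540036225 [ 0.3 -1.4  2.3]
f [-0.2 -0.6 -2.1] gap 0.0364
f up [-0.   0.6 -2. ] gap 0.0367 31.6833
31.7333
```

```bash
ls pics/s3w.png
```

```text
pics/s3w.png
```

View pics/s3w.png

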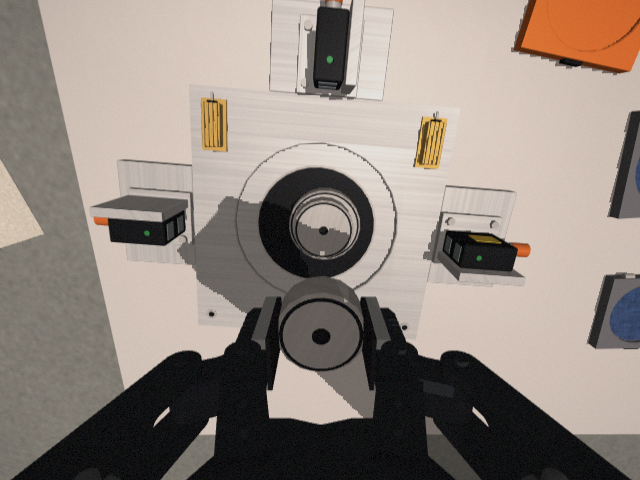

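Small disc held level, with its dot at (321,337). The medium disc's dot is at (323,231).

Run:
```python
from h import *
d=np.load("s3.npz"); P=dict(K=d["K"],camera_from_world=d["M"])
print("held",atz("wrist",(321,337),.213,P),read_eef_pos(),"medium",atz("wrist",(323,231),.048,P))
place(.475,-.246,.005,.19,.056)
snap("wrist","s4w"); P=camera_params("wrist"); np.savez("s4.npz",K=P["K"],M=P["camera_from_world"])
```

```text
held [0.55978363 0.24121445] [0.56080229 0.24045946 0.18797527] medium [0.55954652 0.23887183]
contact z 0.005 df 5.19 t 36.475
rel f [ 0.4 -0.1 -0.1]
37.6417
```

View pics/s4w.png

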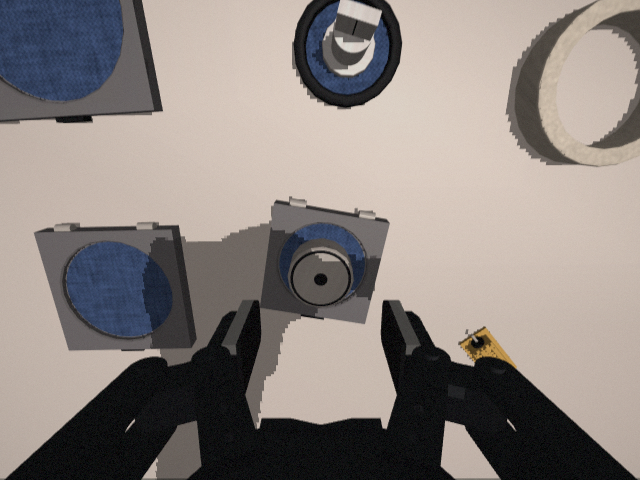

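Run:
```python
from ov import *
d=np.load("s4.npz"); P=dict(K=d["K"],camera_from_world=d["M"])
s=atz("wrist",(320.5,280),.028,P); print("dot",s)
im=cv2.imread("pics/s4w.png")[:,:,::-1]
# case corners approx at z=.012
c=[atz("wrist",p,.012,P) for p in((273,205),(389,219),(365,324),(260,308))]; print(np.round(c,4),np.mean(c,0))
ov("wrist",P,im,[(.475,-.246,.012,.029,(0,255,255)),(*s,.008,.02,(255,0,0)),(*s,.028,.02,(0,255,0)),(.457,-.11,.012,.036,(0,255,255))],(40,190,400,360),1.1*2,"pics/s4o.png")
a=cv2.imread("pics/s4o.png"); cv2.imwrite("pics/s4o.png",a[:,a.shape[1]//2:])
```

```text
dot [ 0.47212728 -0.24495315]
[[ 0.5144 -0.2162]
 [ 0.5057 -0.2869]
 [ 0.4323 -0.2752]
 [ 0.4445 -0.2045]] [ 0.47423816 -0.24571046]
```

View pics/s4o.png

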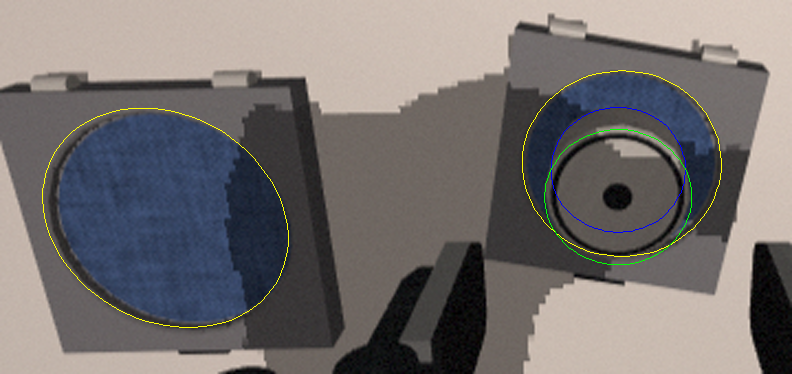

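Small disc is flat inside its recess, about 2 mm off centre (9 mm clearance). Next, the medium disc.

```bash
cat >> h.py <<'E'
def pickdisc(x,y,z,ztop,op,eff,tag):
    p=read_eef_pos(); movel([p[0],p[1],.16],speed=.25); move_ptp([x,y,.14],Q); move_gripper(op)
    movel([x,y,ztop],speed=.2)
    if gdown(x,y,ztop,z) is not None: return False
    move_gripper(0,eff); print("gap",round(read_finger_gap(),4),read_ft_force().round(1))
    lift(x,y,z,.17); snap("wrist",tag); P=camera_params("wrist"); np.savez(tag+".npz",K=P["K"],M=P["camera_from_world"]); print(read_eef_pos()); return True
E
python3 - <<'E'
from h import *
pickdisc(.5605,.239,.024,.045,.068,80,"m1w")
E
```

```text
down ok 0.024 -0.8
gap 0.0497 [-1.5 -1.5  4.4]
f [-0.5 -0.2 -4.1] gap 0.05
f up [ 1.3 -0.6 -4.4] gap 0.0499 44.2
[0.55933075 0.23779646 0.16792555]
```

View pics/m1w.png

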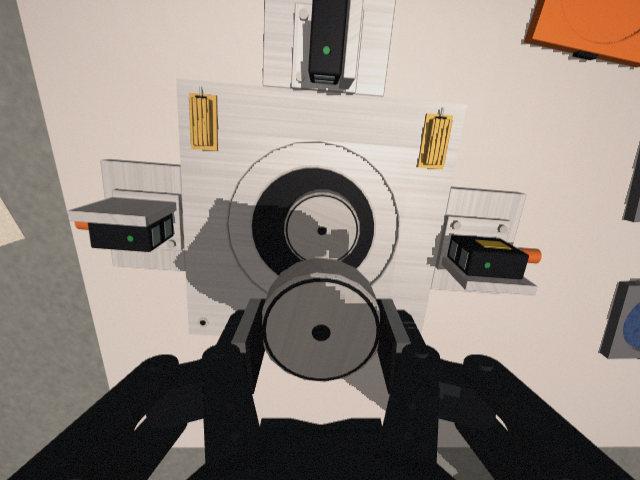

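Medium disc held (dot at (321,333)), and the large disc's dot shows at (322,230). Next, place it in the medium case.

Run:
```python
from h import *
d=np.load("m1w.npz"); P=dict(K=d["K"],camera_from_world=d["M"])
h=atz("wrist",(321,333),.168+.024,P); print("held",h,"large",atz("wrist",(322,230),.028,P))
place(.4575,-.110,.004,.17,.070)
snap("wrist","m2w"); P=camera_params("wrist"); np.savez("m2w.npz",K=P["K"],M=P["camera_from_world"])
```

```text
held [0.55966318 0.23857933] large [0.55902514 0.23708849]
contact z 0.004 df 8.86 t 48.4667
rel f [0.3 0.1 0.2]
49.6417
```

View pics/m2w.png

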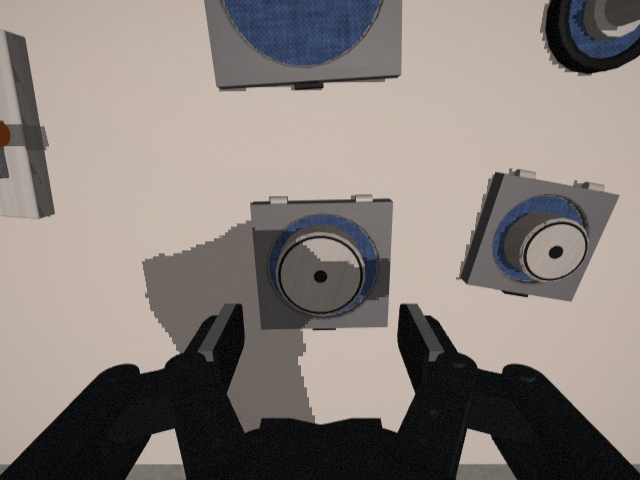

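Run:
```python
from h import *
pickdisc(.560,.238,.002,.026,.085,100,"l1w")
```

```text
down ok 0.0020000000000000035 -1.0
gap 0.0633 [-1.1 -0.1  6.3]
f [-0.5 -0.1 -3.9] gap 0.063
f up [-0.1  0.  -4.5] gap 0.0629 56.275
[0.55876519 0.23684383 0.16791487]
```

View pics/l1w.png

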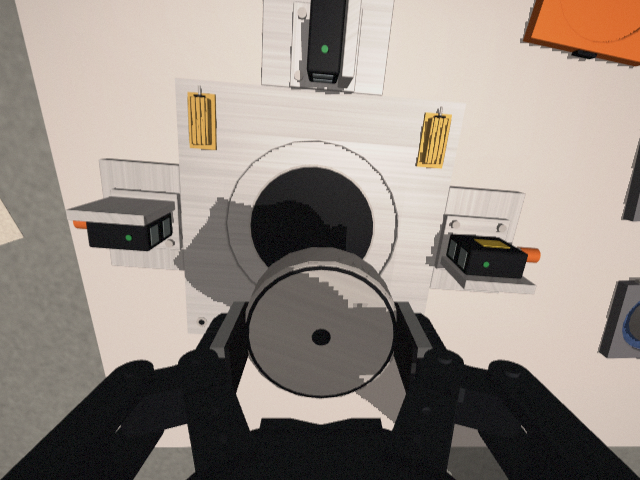

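Large disc held (dot at (321,337)). The destination is the grey, blue-lined case at top (401,249), not the orange block at (337,178).

Run:
```python
from h import *
place(.617,-.0995,.002,.17,.085)
snap("wrist","l2w")
p=read_eef_pos(); movel([p[0],p[1],.2],speed=.3); move_ptp([.42,-.13,.38],Q); snap("wrist","f_w"); P=camera_params("wrist"); np.savez("f.npz",K=P["K"],M=P["camera_from_world"])
snap("scene","f_s"); print(read_time_s())
```

```text
contact z 0.003 df 3.26 t 60.175
rel f [-0.  -0.5 -0.2]
61.3667
63.1667
```

View pics/l2w.png

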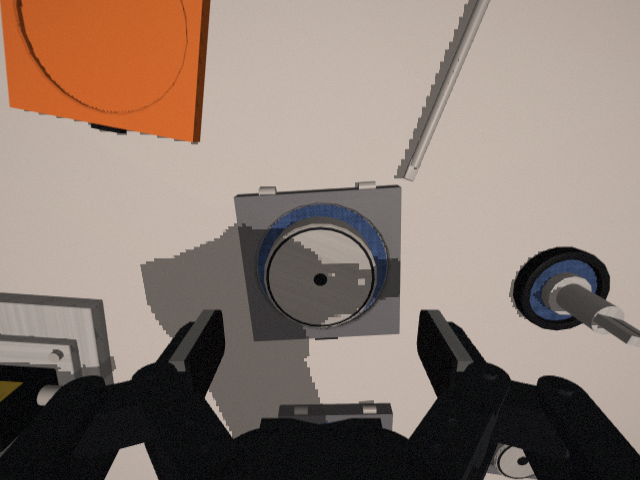

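View pics/f_w.png

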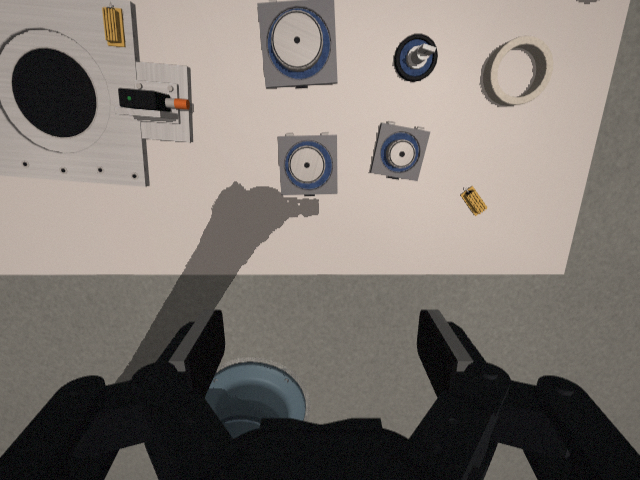

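View pics/f_s.png

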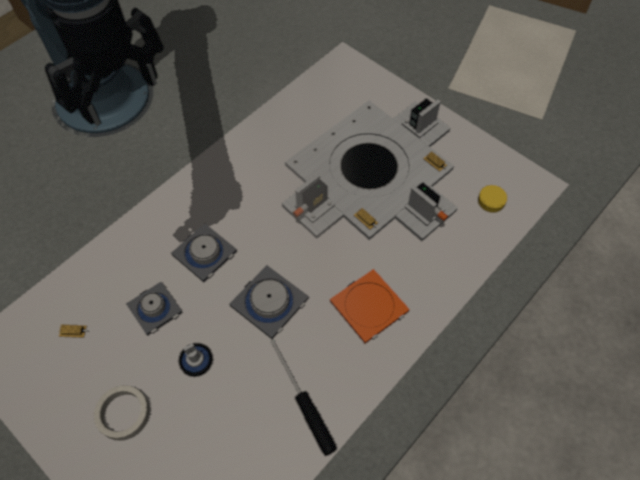

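All four pieces sit in their recesses with blue showing around each: large at f_w (297,40), medium at (307,165), small at (401,153), pillar upright at (418,55). The well is empty, the sensors are unmoved, and the gripper is clear, so I'm handing in.

```bash
python3 -c "
from bench import *
print(sign_off(), read_time_s())"
```

```text
the job is handed in; nothing more can be done
the job is handed in; nothing more can be done
```

The stack is taken apart and put away, and the job was handed in at about 63 s. The pillar stands upright in the round black stand. The small, medium and large discs lie flat in the grey, blue-lined cases of their sizes. I left the orange block and the yellow disc alone.

- **Final check:** the last wrist and scene pictures show blue lining all round every piece, the fixture's well empty, the sensors unmoved and the gripper clear. The small disc measured about 2 mm off its recess centre, with 9 mm of clearance. Each piece was lowered until contact, at 3 to 9 N, before release.
- **Missed grasp:** the first try at the small disc closed above it. The fingertips did not stand 19 mm ahead of the TCP as stated.
- **How it was mended:** a light touch of about 7 N on the disc's top put the closed tips about 7.5 mm behind the reported TCP. I used that value for all three discs.
- **Gap readings:** the finger gap read 3 to 5 mm below the true sizes, for example 15.2 mm on the 18 mm post. I took this as pad softness and did not confirm it.

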